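# Key the grinding burr back onto the mill's drive shaft

### The job

The spice mill was taken apart for cleaning. Drop the loose steel cross key into the slot across the end of the mill's upright drive shaft so that it lies fully down in the slot, then slide the grinding burr over the shaft, its keyways lined up with the key, until it sits fully home on the shaft's shoulder, and let go of it. The shaft has stopped at no exact angle, so feel for the slot and the key, pushing only gently and never forcing or dropping the parts, and leave everything else where it is.

Things in the scene. Friction and masses are not known exactly. Their poses are not given: they have to be found in the camera images.
- mill: Spice mill with its hopper off: white round cast housing 132 mm across, 60 high, motor pod behind (+x), chute in front (-x); fixed. Origin under the shaft axis at worktop level. Round the shaft lie the fixed lower burr (92 mm across, top at z = 66 mm) and a low steel rim (117 mm across, top at 67 mm).
- shaft_end (a point): On the axis of the upright steel shaft (26 mm thick) at its end face, 112 mm above the worktop; axes as the housing, not turning with the shaft. A slot 12 wide, 17 deep, mouth chamfered 0.5 mm, runs right across the end, along x or turned up to 1.2 rad to either side: see or feel it, no reading tells. The shaft turns only against 0.8 N m of gear friction: light rubbing does not turn it.
- shoulder (a point): Seat of the burr: centre of the top of the shaft's 38 mm round collar, 42 mm below shaft_end and 70 mm above the worktop. Axes as shaft_end.
- key_center (a point): Centre (7 mm up) of the loose cross key: steel bar 40 x 10 x 14 mm (x long, y wide, z high), edges barely broken, 42 g, lying at one end of the tray. Grip it by its two ends (40 mm) or its sides. Fully down in the slot its centre is 10 mm below shaft_end, its top 3 mm below the shaft's end, and 7 mm of it stand out on both sides.
- burr_center (a point): Centre, half-way up, of the loose steel burr (the hub): 46 mm high, 0.3 to 0.46 kg, upright at the tray's other end. Toothed flange 68 mm across below (13 high), plain neck 54 mm above, for the grip. Bore 28 mm; x points along its two opposite keyways. A half turn makes no difference. Home: centre 19 mm below shaft_end; stuck on top of the key: 20 mm above it.
- burr_keyway (a point): Foot of one of the burr's two keyways, 18 mm from its axis along the burr's x, at the underside. The keyways are 12 mm wide, reach 21.5 mm from the axis, run through from bottom to top and are flared by 1.8 mm a side in their lowest 2 mm.
- tray: Brown melamine tray, 195 x 268 x 17 mm, fixed, the key, burr and a teaspoon lying in it; the origin is the centre of its underside, its floor 3 mm above the worktop, the rim 16 mm; y along its longer side.
- teaspoon: Bystander: metal teaspoon, 137 x 28 x 13 mm, lying across the middle of the tray; origin under its centre, x along it.
- glass_cup: Bystander: small clear glass cup, 72 mm across, 62 high, front left; origin under its centre.
- shaker: Bystander: shaker with grey cap, 44 mm across, 90 high, front left; origin under its centre.
- saucer: Bystander: clear glass saucer, 137 mm across, 16 high, front right; origin under its centre.
- brush: Bystander: cleaning brush, about 170 mm long, lying at the front left corner; origin under its centre.

How it is judged:
On the way, in this order (a step that is already met when the one before it is completed fails the run):
1. the key lies fully down in the shaft's slot, the burr not yet on the shaft (z of key_center in the frame of shaft_end between -0.0125 and -0.008 m and horizontal distance between key_center and shaft_end below 0.0035 m and angle between key_center's own z axis and vertical below 0.12 rad and horizontal distance between burr_center and shaft_end above 0.05 m), for 0.2 s.
2. the burr has gone down over the key and is home on the shoulder (z of key_center in the frame of shaft_end between -0.0125 and -0.008 m and horizontal distance between key_center and shaft_end below 0.0035 m and angle between key_center's own z axis and vertical below 0.12 rad and z of burr_center in the frame of shaft_end between -0.021 and -0.017 m and horizontal distance between burr_center and shaft_end below 0.0025 m and angle between burr_center's own z axis and vertical below 0.06 rad), for 0.2 s.
At the end, for the whole second after the job is handed in: Key down in the slot (centre 8 to 12.5 mm below the shaft's end, within 3.5 mm of the axis, tipped under 0.12 rad); burr over it, home on the shoulder (centre 17 to 21 mm below the shaft's end, within 2.5 mm of the axis, upright within 0.06 rad), at rest and released (all of step 2 and linear speed of burr below 0.01 m/s and contact force between the fingers and burr below 0.1 N); the robot touches nothing.
It fails at once if the key is forced (over 60 N between key and mill) (contact force between key and mill above 60 N).
It fails at once if the burr is forced or dropped (over 80 N between burr and mill, or burr and key) (contact force between burr and mill above 80 N or contact force between burr and key above 80 N).
It fails at once if the burr is let fall (over 0.3 m/s once it is on the shaft) (horizontal distance between burr_center and shaft_end below 0.005 m and z of burr_center in the frame of shaft_end below 0.016 m and linear speed of burr above 0.3 m/s).
It fails at once if something else is shifted by more than 25 mm (distance of any of teaspoon, glass_cup, shaker, saucer, brush from where it was at the start of the episode above 0.025 m).
It also fails if it takes over 72 s, if anything falls off the work surface, if the arm or the gripper's body presses on something with over 40 N, if the wrist force passes 120 N, or if a joint passes its speed limit or range.

### The arm

A 6-joint arm with a two-finger parallel gripper is mounted at the origin on a cart in front of the work surface, level with it; the furniture and walls round the work are solid. World frame = base frame: x ahead of the robot, y to its left, z up, the work surface at z = 0. Lengths are in m, angles in rad, forces in N, time in s.
With the tool pointing down it reaches from about 0.35 to 0.85 m from the base axis. Payload 8.1 kg.
Tool frame: the origin (TCP) lies midway between the tips of the shut fingers; the grasp point (between the pads) lies 19 mm behind it; z points along the fingers, y is the direction in which the jaws open and shut (so a half turn about z gives the same grasp; the last joint's range is limited). The gripper opens to 93 mm and grips with 3 to 60 N. Pads are 15 mm wide; open, the fingers measure 128 mm over their backs; the gripper's body (75 mm by 188 mm) begins 65 mm behind the grasp point.
Start: joints at [-1.207, 0.13, 1.488, -0, 1.523, -0.085], TCP at [0.26, -0.541, 0.219] pointing down, gripper open.
Joint ranges: [-2.96, 2.96], [-0.89, 2.26], [0.02, 2.5], [-1.34, 4.48], [0, 2.73], [-2.66, 2.66]. Speed limits (rad/s): [2.39, 2.39, 2.79, 3.14, 3.14, 3.14].

### API

Orientations are given as a rotation vector (axis times angle).
In Python, from plant import robot gives the robot as it stands. The module is installed in compiled form; this text tells all that it offers.
- The arm moves only by the shell command python3 -m pendant 'ROWS' [FORCE]. ROWS is JSON, a list of rows, each an object with "translation": the shift along the tool's x, y, z in mm, a list of three; "twist": the turn, a rotation vector about the tool's x, y, z in rad, a list of three; "grip": the opening, from -1 (shut) to 1 (fully open). A call has exactly 10 rows; each row shifts and turns the pose as measured when the row begins, along the tool's axes as they then stand; what a row does not reach is not made up. A row lasts 1/10 s, in which the tool goes at most 50 mm and 8.59 degrees, less where a joint would pass 70% of its speed; a pose out of reach is approached as far as the arm can. A call is refused whole if a number of a shift passes 50 or a number of a turn 0.15, either way. A call with a gripper value outside its range is refused whole. The fingers move at their own pace and stop on an object; FORCE is the grip in N (left out, the last holds). Time passes only in rows, so rows that do not move let the fingers close, or fill a call up. It gives the time, the measured TCP pose, the force and the opening at its end, in the units of the state.
- robot.read_state(): the state, without advancing time (a new reading comes with each control period).
- robot.read_camera(name): name is "scene" or "top"; returns (picture, depth): 400x640x3 uint8, red, green, blue; 400x640 float32, m along the optical axis (not along the pixel's ray), 0 where there is no reading.
- robot.camera_info(name): a dict with "vertical_fov" (degrees; the focal length in pixels is half the picture's height over the tangent of half this angle, whatever the lens; pixels are square), "cx", "cy" (the principal point, pixels), "cam_to_world" (4x4, takes a point from camera to world coordinates). Camera axes: x right, y up, looking along -z (the intrinsics and any distortion apply to the point x, -y, -z); pixel columns grow to the right and rows downward; lengths in m; the calibration is good to about 2 mm. A picture is of the moment at which its call begins. camera_info takes no time and is no camera call.
- robot.close_job(): hands the job in, once; it reports no verdict.
The state is a dict: "t": time; "q": joint angles; "dq": joint speeds; "joint_torque": joint torques, N m; "tool_pos": TCP position; "orientation": TCP orientation; "force": force on the tool from outside, world axes, zero at the start; "wrist_torque": the same for the moment, N m; "opening": finger opening in m.
Only numpy, scipy, OpenCV 4.12 (cv2) and the standard library are available. Lean on these libraries where they do the work, as an engineer would, in place of code of your own. Each camera call takes 0.05 s, during which the arm holds its last target. There are 200 camera calls.

## Working session

There is one attempt and no reset: what is moved stays moved. The work goes in short steps, Python scripts to look and compute and a shell command to move; the robot and the scene stay as the last step left them, time stands still between calls to the robot, and variables do not carry over. Pictures are saved under pics/ and viewed, about 8 in all and at most 12, crops included, and the job is handed in when it is done.

```bash
mkdir -p pics; cat > h.py <<'E'
import numpy as np,cv2
from plant import robot
from scipy.spatial.transform import Rotation as R
def cam(n):
    i=robot.camera_info(n); f=200/np.tan(np.radians(i["vertical_fov"])/2)
    return i,f,np.array(i["cam_to_world"])
def ray(n,u,v,z):
    i,f,T=cam(n); d=T[:3,:3]@np.array([(u-i["cx"])/f,-(v-i["cy"])/f,-1]); o=T[:3,3]
    return o+d*(z-o[2])/d[2]
def proj(n,p):
    i,f,T=cam(n); c=T[:3,:3].T@(np.asarray(p)-T[:3,3]); return i["cx"]-f*c[0]/c[2], i["cy"]+f*c[1]/c[2]
def cloud(n,dep):
    i,f,T=cam(n); v,u=np.mgrid[:400,:640]; 
    P=np.stack([(u-i["cx"])/f*dep,-(v-i["cy"])/f*dep,-dep],-1)
    return P@T[:3,:3].T+T[:3,3]
E
python3 - <<'E'
from h import *
for n in("top","scene"):
    p,d=robot.read_camera(n); cv2.imwrite(f"pics/{n}0.png",p[...,::-1]); np.save(f"{n}0.npy",d)
    print(n,robot.camera_info(n))
print(robot.read_state())
E
```

```text
top {'vertical_fov': 44.395162733109586, 'cx': 318.2242393604138, 'cy': 195.61048380896287, 'cam_to_world': array([[-0.02145964,  0.98938082, -0.14375356,  0.32728631],
       [-0.99954031, -0.02431183, -0.0181135 , -0.15774707],
       [-0.02141606,  0.14329877,  0.98944773,  1.43650127],
       [ 0.        ,  0.        ,  0.        ,  1.        ]])}
scene {'vertical_fov': 42.77545917501993, 'cx': 310.55579252330057, 'cy': 203.83681414275162, 'cam_to_world': array([[ 0.58876512,  0.43583196, -0.6807394 , -0.48552029],
       [-0.80802504,  0.33947935, -0.48150732, -0.87634547],
       [ 0.02124069,  0.8335492 ,  0.55203674,  0.92035604],
       [ 0.        ,  0.        ,  0.        ,  1.        ]])}
{'t': 0.1, 'q': array([-1.20741953e+00,  1.31098161e-01,  1.48918710e+00, -2.57914810e-05,
        1.52299234e+00, -8.53805584e-02]), 'dq': array([-2.33814171e-04, -4.63884897e-05, -4.35564933e-03,  2.87357845e-04,
       -1.50965490e-03, -6.96308574e-04]), 'joint_torque': array([ 1.76574329e-03, -5.61341536e+01, -4.93095446e+01,  7.71199912e-02,
        2.91450246e-02, -4.91167998e-05]), 'tool_pos': array([ 0.26014362, -0.54009252,  0.21767569]), 'orientation': array([-3.06121706e+00, -6.98637861e-01,  4.06561965e-04]), 'force': array([ 0.21132757, -0.30293947, -0.5467501 ]), 'wrist_torque': array([0.02440038, 0.02927903, 0.05825854]), 'opening': 0.09286184490806637}
```

View pics/top0.png

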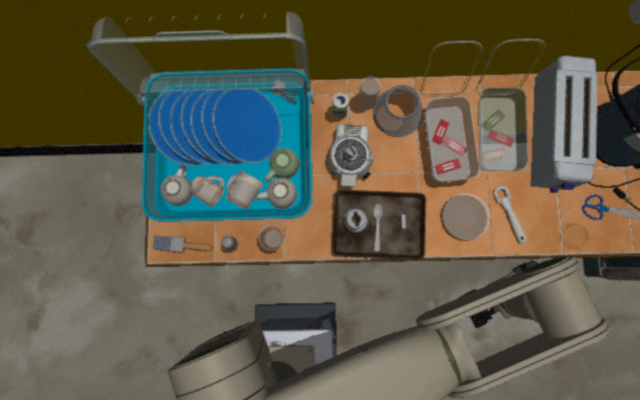

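View pics/scene0.png

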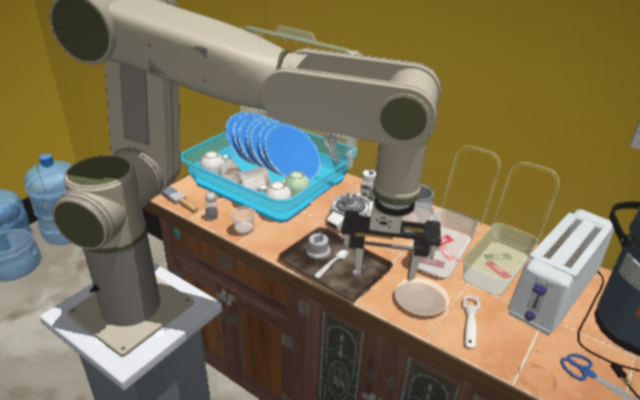

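The top view shows the burr at (356,219), the key at (404,221), the spoon between them and the shaft near (350,154). Next I enlarge both views.

```bash
python3 - <<'E'
from h import *
p=cv2.imread("pics/top0.png"); q=cv2.imread("pics/scene0.png")
a=cv2.resize(p[120:260,325:430],None,fx=5,fy=5,interpolation=cv2.INTER_CUBIC)[:600]
a=cv2.resize(p[130:250,325:415],None,fx=5,fy=5,interpolation=cv2.INTER_CUBIC)
b=cv2.resize(q[180:300,280:350],None,fx=5,fy=5,interpolation=cv2.INTER_CUBIC)
cv2.imwrite("pics/crop1.png",np.hstack([a,b])[:, :800])
d=np.load("top0.npy"); C=cloud("top",d)
for n,u,v in(("burr",356,219),("key",404,221),("shaft",350,154),("tray",340,240),("table",465,250)):
    print(n,ray("top",u,v,.0).round(3),d[v,u],C[v,u].round(3))
# heights
Z=C[...,2]
m=(Z>.09)&(Z<.13); m[:135]=0; m[180:]=0; m[:,:330]=0; m[:,375:]=0
print("shaft pts",m.sum(),C[m].mean(0)); print((Z[145:165,338:366]*1000).round().astype(int))
E
```

```text
burr [ 0.464 -0.241  0.   ] 1.4363099 [ 0.464 -0.241  0.003]
key [ 0.455 -0.381  0.   ] 1.4157395 [ 0.453 -0.378  0.02 ]
shaft [ 0.66  -0.229  0.   ] 1.3531183 [ 0.634 -0.224  0.112]
tray [ 0.403 -0.192  0.   ] 1.4246001 [ 0.403 -0.192  0.007]
table [ 0.366 -0.553  0.   ] 1.4263119 [ 0.367 -0.555 -0.007]
shaft pts 75 [ 0.64431532 -0.22762967  0.10216278]
[[  62   61   68   65   66   65   61   65   60   66   63   62   63   64
    62   64   66   65   67   65   65   64   64   69   69   63   60   57]
 [  67   64   65   67   65   64   61   66   66   69   64   62   64  104
   114  108   63   68   64   65   66   67   60   60   67   56   66   59]
 [  62   57   67   61   65   69   63   69   68   64   64   64   96   93
   110  110  114   66   71   65   61   70   67   68   68   67   63   53]
 [  62   64   67   60   57   65   61   64   66   68   96   95   92   96
   101  111  110  104   67   67   65   69   65   68   62   67   59   61]
 [  66   70   66   63   71   67   63   67   70  113  119   88   97   93
    95  106  107  114   60   61   61   65   68   64   67   67   69   65]
 [  67   68   64  
[... 1457 characters left out ...]
8   63   64   70   70   69   66   61   67   65
    59   71   61   68   65   68   65   68   68   65   68   63   65   65]
 [  61   66   66   67   66   67   64   61   69   68   66   66   65   65
    62   62   63   63   63   65   68   64   67   67   67   67   70   60]
 [  65   67   67   66   68   62   61   70   63   73   63   64   63   66
    69   68   69   63   63   61   70   63   68   63   61   65   63   59]
 [  58   66   62   65   56   65   64   67   67   68   65   67   65   68
    70   65   57   67   67   62   67   68   69   63   68   67   61   53]
 [  56   66   68   64   63   66   65   70   64   65   66   69   66   64
    59   63   65   65   62   63   64   64   63   64   64   58   56   63]]
```

View pics/crop1.png

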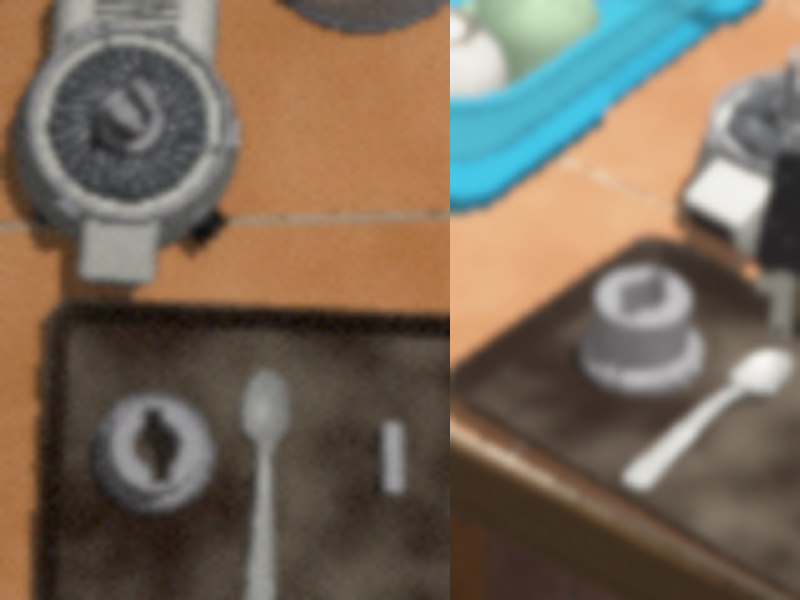

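```bash
python3 - <<'E'
from h import *
for n,k in(("top",16),):
    P=[];D=[]
    for _ in range(k):
        p,d=robot.read_camera(n); P.append(p.astype(float)); D.append(np.where((d>0.5)&(d<3),d,np.nan))
    p=np.mean(P,0); d=np.nanmedian(D,0)
    np.save(n+"_p.npy",p); np.save(n+"_d.npy",d)
C=cloud("top",d); Z=C[...,2]
print((Z[144:160,342:360]*1000).round().astype(int))
box=np.zeros((400,640),bool); box[140:162,340:362]=1
L=box&(Z>.107); print("lands",L.sum(),C[L].mean(0), Z[L].mean())
S=box&(Z>.085)&(Z<.1); print("slot",S.sum(),C[S].mean(0))
# rotate search-free: PCA between land clusters -> normal of slot
x=C[L][:,:2]; x=x-x.mean(0); w,V=np.linalg.eigh(x.T@x); print("land main dir",V[:,1],"slot angle",np.arctan2(V[1,0],V[0,0]),w)
y=C[S][:,:2]; y=y-y.mean(0); w,V=np.linalg.eigh(y.T@y); print("slot dir",np.arctan(V[1,1]/V[0,1]),w)
# burr top
b=np.zeros((400,640),bool); b[200:240,335:378]=1
B=b&(Z>.043)&(Z<.056); print("burr top",B.sum(),C[B].mean(0))
x=ray; 
(c,r)=cv2.minEnclosingCircle(np.argwhere(B)[:,::-1].astype(np.float32)); print("circle",c,r,ray("top",*c,.049))
K=np.zeros((400,640),bool); K[208:236,396:412]=1
g=p.mean(-1); print(g[208:236,398:411].round().astype(int))
print((Z[210:234,398:411]*1000).round().astype(int))
m=(Z>.0)&(np.abs(Z-.0)<.02)
for u,v in((325,225),(380,170),(440,245),(365,240),(390,240)): print(u,v,np.nanmedian(Z[v-3:v+4,u-3:u+4]))
E
```

```text
[[ 65  65  64  64  65  65  67  67  63  64  66  65  65  64  65  66  64  66]
 [ 66  66  65  65  64  64  66  64  64  65  65  65  66  64  65  66  65  65]
 [ 65  64  66  66  66  65  66  63  65 106 112 111  66  66  64  62  64  65]
 [ 63  65  64  65  66  66  65  66  94  96 110 111 111  65  64  66  65  64]
 [ 66  64  66  65  67  66  93  93  93  94 102 113 110 110  65  65  64  65]
 [ 66  65  65  64  70 110 112  93  94  95  94 109 111 112  65  66  66  63]
 [ 65  65  64  66  67 110 112  93  92  94  94  99 111 110  68  65  65  66]
 [ 64  63  66  70  70 110 111 110  94  94  93  94 104 112  68  64  66  65]
 [ 66  66  65  71  68 109 112 113 111  93  94  94  94 109  69  65  65  65]
 [ 64  65  65  68  69  99 111 111 112  93  94  94  96 100  70  69  66  64]
 [ 67  66  65  69  69  92 101 109 111 112  94  96  94  89  69  69  66  64]
 [ 65  65  64  69  67  81  92  97 102 105  93  93  91  70  69  67  66  65]
 [ 65  64  65  68  69  68  80  87  91  94  90  87  75  70  67  64  65  65]
 [ 65  65  66  66  70  69  68  76  77  81  78  71  69  69  68  64  64  66]
 [ 65  65  64  64  66  69  71  70  68  67  69  67 
[... 2514 characters left out ...]
2]
 [ 1  3  2  3 14 16 16 16  2  1  3  2  1]
 [ 2  2  1  1 18 15 17 16  3  4  2  2  4]
 [ 1  3  2  1 16 17 15 15  2  3  1  2  2]
 [ 3  3  2  2 16 16 17 17  2  2  1  3  3]
 [ 3  4  1  4 14 17 15 16  3  1  4  2  2]
 [ 2  1  1  3 16 18 16 16  3  0  2  2  2]
 [ 2  0  2  3 16 15 16 16  2  3  2  1  4]
 [ 2  1  1  2  5  6  6  1  3  1  2  4  1]
 [ 2  3  0  2  2  2  2  1  3  2  2  1  2]
 [ 0  1  2  0  1  3  0  3  1  2  1  4  2]
 [ 2  1  2  2  2  2  2  1  1  2  1  2  2]
 [ 2  2  2  2  1  2  2  2  1  1  2  1  3]
 [ 2  3  1  2  1  1  2  2  3  3  3  2  3]]
325 225 -0.0013414394832895749
380 170 -0.001566172714363434
440 245 -0.001345135537451636
365 240 0.0022084278815481806
390 240 0.0024313119893455415
```

```bash
python3 - <<'E'
from h import *
p=np.load("top_p.npy").astype(np.float32); d=np.load("top_d.npy"); g=p.mean(-1); C=cloud("top",d); Z=C[...,2]
def big(a,r0,r1,c0,c1,k=8): return cv2.resize(a[r0:r1,c0:c1],None,fx=k,fy=k,interpolation=cv2.INTER_CUBIC)
def un(c,r0,c0,k=8): return (c[0]+.5)/k-.5+c0,(c[1]+.5)/k-.5+r0
def cont(m): return max(cv2.findContours(m.astype(np.uint8),cv2.RETR_EXTERNAL,cv2.CHAIN_APPROX_NONE)[0],key=cv2.contourArea)
# key
c=cont(big(g,205,240,395,416)>105); r=cv2.minAreaRect(c); pts=np.array([ray("top",*un(q,205,395),.017) for q in cv2.boxPoints(r)])
print("key",pts.mean(0)); 
for i in range(2): e=pts[i+1]-pts[i]; print(np.linalg.norm(e)*1e3,np.arctan(e[1]/e[0]))
# burr
for nm,zr in(("bg",0.049),):
    B=big(np.nan_to_num(Z).astype(np.float32),195,245,330,382)
    c=cont((B>.04)); W=np.array([ray("top",*un(q[0],195,330),.049)[:2] for q in c])
    A=np.c_[2*W,np.ones(len(W))]; s=np.linalg.lstsq(A,(W**2).sum(1),rcond=None)[0]; print("burr",s[:2],np.sqrt(s[2]+s[:2]@s[:2]))
    hole=((B<.04)&(cv2.drawContours(np.zeros(B.shape,np.uint8),[c],-1,1,-1)>0)); h=cont(hole)
    r=cv2.minAreaRect(h); pts=np.array([ray("top",*un(q,195,330),.049) for q in cv2.boxPoints(r)]); print("hole",pts.mean(0))
    for i in range(2): e=pts[i+1]-pts[i]; print(np.linalg.norm(e)*1e3,np.arctan(e[1]/e[0]))
    gb=big(g,195,245,330,382); 
    h=cont((gb<75)&(cv2.drawContours(np.zeros(B.shape,np.uint8),[c],-1,1,-1)>0)); r=cv2.minAreaRect(h); pts=np.array([ray("top",*un(q,195,330),.049) for q in cv2.boxPoints(r)]); print("hole grey",pts.mean(0))
    for i in range(2): e=pts[i+1]-pts[i]; print(np.linalg.norm(e)*1e3,np.arctan(e[1]/e[0]))
# shaft lands
B=big(np.nan_to_num(Z).astype(np.float32),140,165,338,366)
cs=[c for c in cv2.findContours((B>.106).astype(np.uint8),cv2.RETR_EXTERNAL,cv2.CHAIN_APPROX_NONE)[0] if cv2.contourArea(c)>300]
cc=[]
for c in cs:
    r=cv2.minAreaRect(c); pts=np.array([ray("top",*un(q,140,338),.112) for q in cv2.boxPoints(r)]); cc.append(pts.mean(0)); print("land",pts.mean(0))
    for i in range(2): e=pts[i+1]-pts[i]; print(np.linalg.norm(e)*1e3,np.arctan(e[1]/e[0]))
h=cv2.convexHull(np.vstack(cs)); W=np.array([ray("top",*un(q[0],140,338),.112)[:2] for q in h]).astype(np.float32)
print("enclosing",cv2.minEnclosingCircle(W)); print(np.mean(cc,0))
# rim: bright ring outer boundary -> bright points in annulus fit
rng=np.hypot(C[...,0]-.644,C[...,1]+.228); m=(rng<.075)&(Z>.055)&(Z<.08)
dark=m&(g<115)&(rng<.055); c=cont(cv2.morphologyEx(dark.astype(np.uint8),cv2.MORPH_CLOSE,np.ones((5,5)))); W=np.array([ray("top",*q[0],.066)[:2] for q in cv2.convexHull(c)]).astype(np.float32); print("lower burr",cv2.minEnclosingCircle(W))
big2=cv2.convertScaleAbs(big(p,138,172,330,372,12)[...,::-1]); cv2.imwrite("pics/shaft.png",big2)
E
```

```text
key [ 0.45347769 -0.37642504  0.017     ]
11.469531301778154 -1.5705570565036553
40.72786096227638 -0.023180179968397628
burr [ 0.45973495 -0.23823141] 0.02641256507492775
hole [ 0.45926496 -0.2380559   0.049     ]
27.326428904892904 1.5469201974329718
44.47093543542835 -0.033899504572510536
hole grey [ 0.46011428 -0.2381434   0.049     ]
35.99866484350499 -0.3508203834919346
22.16002106117993 1.222236552406545
land [ 0.63896321 -0.21994644  0.112     ]
8.282472015159035 -1.0353778586011588
20.031647496795987 0.511083833482616
land [ 0.64832155 -0.23512837  0.112     ]
7.326163026844147 -1.0435737607177524
21.36905183104924 0.5012468416717696
enclosing ((0.6441308856010437, -0.2275303453207016), 0.013410676270723343)
[ 0.64364238 -0.2275374   0.112     ]
lower burr ((0.6476027965545654, -0.2285696417093277), 0.051039401441812515)
```

```bash
python3 - <<'E'
from h import *
p=np.load("top_p.npy").astype(np.float32); d=np.load("top_d.npy"); g=p.mean(-1); C=cloud("top",d); Z=C[...,2]
def mom(w,z,r0,c0):
    v,u=np.mgrid[:w.shape[0],:w.shape[1]]; P=np.array([ray("top",a+c0,b+r0,z)[:2] for a,b in zip(u.ravel(),v.ravel())]); w=w.ravel()/w.sum(); m=w@P; Q=P-m; S=(Q*w[:,None]).T@Q; return m,.5*np.arctan2(2*S[0,1],S[0,0]-S[1,1])
k=g[211:232,400:408]; print("key",mom(np.clip(k-75,0,80),.017,211,400))
# burr hole: depth deficit and darkness, within 24 mm of axis
r=np.hypot(C[...,0]-.4598,C[...,1]+.2383)
sub=(slice(205,233),slice(342,371)); u,v=np.meshgrid(np.arange(342,371),np.arange(205,233))
P=np.array([[ray("top",a,b,.049)[:2] for a in range(342,371)] for b in range(205,233)]); rr=np.hypot(P[...,0]-.4598,P[...,1]+.2383)
w=np.clip(.047-Z[sub],0,.015)*(rr<.0235); print("burr depth",mom(w,.049,205,342))
print(g[208:230,346:368].round().astype(int))
print((Z[208:230,346:368]*1e3).round().astype(int))
# slot edges at the top plane
for nm,rows,cols,sgn in(("right",range(147,153),range(349,357),1),("left",range(150,155),range(347,354),-1)):
    E=[]
    for b in rows:
        z=[Z[b,c] for c in cols]
        for i in range(len(z)-1):
            if sgn>0 and z[i]<.107<=z[i+1] or sgn<0 and z[i]>=.103>z[i+1]:
                t=((.107 if sgn>0 else .103)-z[i])/(z[i+1]-z[i]); E.append(ray("top",cols[0]+i+t,b,.112)[:2]); break
    E=np.array(E); q=E-E.mean(0); _,_,V=np.linalg.svd(q); print(nm,len(E),E.mean(0),np.arctan(V[0,1]/V[0,0]), (q@V[1]*1e3).round(1))
E
```

```text
key (array([ 0.45355256, -0.37642449]), np.float64(-0.007210497119180661))
burr depth (array([ 0.46007384, -0.2381299 ]), np.float64(0.05670383254784224))
[[ 67  66  65  63  65  70  71  76  81  84  82  83  75  70  67  64  62  63
   67  71  73  78]
 [ 64  65  68  75  85 100  99 103 107 109 107 105 101  91  82  75  68  64
   65  67  72  76]
 [ 64  69  87 101 108 120 124 125 125 130 130 129 128 120 112  99  83  71
   67  66  70  75]
 [ 66  79 104 120 128 135 140 129 112 109 112 125 142 145 139 125 106  89
   74  69  70  74]
 [ 75  95 117 131 139 145 141 119  82  70  77 110 144 152 150 143 128 109
   94  78  71  73]
 [ 87 104 124 137 146 149 141 113  66  44  56  97 136 150 152 149 141 126
  108  89  74  71]
 [ 90 102 125 142 150 149 141 112  64  37  44  74 111 138 148 151 149 139
  123 101  81  71]
 [101 109 132 147 150 145 128  93  52  37  38  50  75 105 131 147 151 148
  136 114  92  73]
 [ 92 113 140 149 150 137 107  71  43  35  35  38  48  70 107 140 151 152
  146 127 101  75]
 [ 86 117 144 151 146 128  90  62  43  34  34  36  39  52  86 126 149 153
  148 133 111  84]
 [ 84 118 145 1
[... 2084 characters left out ...]
 48 47  2  2  1  2  2  4  1 48 48 49 48 48 46 15  9]
 [14 17 47 48 47 49 45 48 47  3  2  1  3 47 48 47 48 48 49 15 13 11]
 [15 15 34 47 49 47 48 49 49  2  2  2  5 48 48 48 47 49 47 15 13  2]
 [13 16 16 40 46 45 49 49 48  3  1  2  3 41 48 49 48 47 15 13 11  3]
 [13 15 16 17 39 48 48 46 49 48  2  3 48 48 49 49 48 14 14 12  3  2]
 [ 5 13 14 14 15 32 47 47 47 49 48 46 48 48 46 31 14 15 14 12  2  2]
 [ 1 11 12 16 14 15 20 30 40 45 45 47 41 29 13 16 16 12  5  2  1  2]
 [ 2  4 10 11 14 16 16 14 15 15 16 14 14 15 14 14 13  7  4  3  0  2]]
right 6 [ 0.64610737 -0.23332772] 0.5213813275501995 [-0.  -0.1  0.3  0.  -0.3  0.1]
left 5 [ 0.6392754  -0.22407208] 0.5867090734832846 [ 0.3 -0.2 -0.8  0.7  0. ]
```

```bash
python3 -m pendant '[{"translation":[40,0,0],"twist":[0,0,-0.15],"grip":0.4},{"translation":[40,0,0],"twist":[0,0,-0.15],"grip":0.4},{"translation":[0,0,0],"twist":[0,0,-0.15],"grip":0.4},{"translation":[0,0,0],"twist":[0,0,-0.15],"grip":0.4},{"translation":[0,0,0],"twist":[0,0,-0.15],"grip":0.4},{"translation":[0,0,0],"twist":[0,0,-0.15],"grip":0.4},{"translation":[0,0,0],"twist":[0,0,-0.15],"grip":0.4},{"translation":[0,0,0],"twist":[0,0,-0.07],"grip":0.4},{"translation":[0,0,0],"twist":[0,0,0],"grip":0.4},{"translation":[0,0,0],"twist":[0,0,0],"grip":0.4}]' 15
```

```text
t: 1.9
tool_pos: [0.3323, -0.4991, 0.2187]
orientation: [2.215, 2.227, -0.0]
force: [-0.2, -0.4, -0.5]
opening: 0.0649
```

```bash
python3 -m pendant '[{"translation":[31,30,30],"twist":[0,0,0],"grip":0.4},{"translation":[31,30,30],"twist":[0,0,0],"grip":0.4},{"translation":[31,30,30],"twist":[0,0,0],"grip":0.4},{"translation":[30,30,30],"twist":[0,0,0],"grip":0.4},{"translation":[0,0,0],"twist":[0,0,0],"grip":0.4},{"translation":[0,0,20],"twist":[0,0,0],"grip":0.4},{"translation":[0,0,20],"twist":[0,0,0],"grip":0.4},{"translation":[0,0,0],"twist":[0,0,0],"grip":0.4},{"translation":[0,0,0],"twist":[0,0,0],"grip":0.4},{"translation":[0,0,0],"twist":[0,0,0],"grip":0.4}]' 15
```

```text
t: 2.9
tool_pos: [0.4517, -0.3813, 0.0627]
orientation: [2.234, 2.197, -0.005]
force: [-0.4, -0.1, -0.6]
opening: 0.0649
```

```bash
python3 - <<'E'
from h import *
p,d=robot.read_camera("scene"); u,v=map(int,proj("scene",[.4535,-.3764,.02])); print(u,v)
q=p[v-60:v+40,u-65:u+65,::-1]; cv2.imwrite("pics/s2.png",cv2.resize(q,None,fx=6,fy=6,interpolation=cv2.INTER_CUBIC))
E
```

```text
358 267
```

View pics/s2.png

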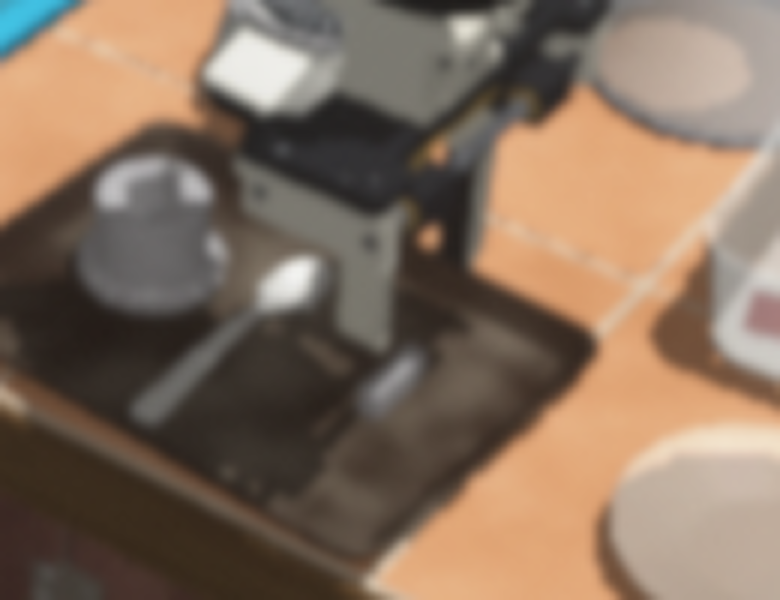

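The gripper straddles the key (crop ~(395,380)), which lies just in front of and below the fingers. I'll go down and grip it by its ends.

```bash
python3 -m pendant '[{"translation":[5,2,10],"twist":[0,0,-0.012],"grip":0.4},{"translation":[0,0,20],"twist":[0,0,0],"grip":0.4},{"translation":[0,0,12],"twist":[0,0,0],"grip":0.4},{"translation":[0,0,8],"twist":[0,0,0],"grip":0.4},{"translation":[0,0,6],"twist":[0,0,0],"grip":0.4},{"translation":[0,0,0],"twist":[0,0,0],"grip":0.4},{"translation":[0,0,0],"twist":[0,0,0],"grip":0.4},{"translation":[0,0,0],"twist":[0,0,0],"grip":0.4},{"translation":[0,0,0],"twist":[0,0,0],"grip":0.4},{"translation":[0,0,0],"twist":[0,0,0],"grip":0.4}]' 15
```

```text
t: 3.95
tool_pos: [0.4575, -0.3799, 0.0094]
orientation: [2.213, 2.204, -0.005]
force: [0.8, 0.1, -1.0]
opening: 0.0653
```

```bash
python3 -m pendant '[{"translation":[3.5,-4,2],"twist":[0,0,0],"grip":0.4},{"translation":[0,0,0],"twist":[0,0,0],"grip":0.4},{"translation":[0,0,0],"twist":[0,0,0],"grip":0.3},{"translation":[0,0,0],"twist":[0,0,0],"grip":0.1},{"translation":[0,0,0],"twist":[0,0,0],"grip":0},{"translation":[0,0,0],"twist":[0,0,0],"grip":-0.1},{"translation":[0,0,0],"twist":[0,0,0],"grip":-0.3},{"translation":[0,0,0],"twist":[0,0,0],"grip":-1},{"translation":[0,0,0],"twist":[0,0,0],"grip":-1},{"translation":[0,0,0],"twist":[0,0,0],"grip":-1}]' 15
```

```text
t: 4.95
tool_pos: [0.4534, -0.3764, 0.0079]
orientation: [2.212, 2.203, -0.005]
force: [0.5, 0.7, 1.2]
opening: 0.0401
```

```bash
python3 -m pendant '[{"translation":[0,0,-20],"twist":[0,0,0],"grip":-1},{"translation":[0,0,-40],"twist":[0,0,0],"grip":-1},{"translation":[0,0,-40],"twist":[0,0,0],"grip":-1},{"translation":[20,25,-35],"twist":[0,0,0],"grip":-1},{"translation":[30,38,0],"twist":[0,0,0],"grip":-1},{"translation":[30,38,0],"twist":[0,0,0],"grip":-1},{"translation":[30,38,0],"twist":[0,0,0],"grip":-1},{"translation":[30,38,0],"twist":[0,0,0],"grip":-1},{"translation":[0,0,0],"twist":[0,0,0],"grip":-1},{"translation":[0,0,0],"twist":[0,0,0],"grip":-1}]' 20
```

```text
t: 5.95
tool_pos: [0.6353, -0.2297, 0.1473]
orientation: [2.217, 2.2, -0.002]
force: [0.4, -0.8, -1.1]
opening: 0.0399
```

```bash
python3 -m pendant '[{"translation":[0,0,0],"twist":[0,0,-0.14],"grip":-1},{"translation":[0,0,0],"twist":[0,0,-0.14],"grip":-1},{"translation":[0,0,0],"twist":[0,0,-0.14],"grip":-1},{"translation":[0,0,0],"twist":[0,0,-0.12],"grip":-1},{"translation":[0,0,0],"twist":[0,0,0],"grip":-1},{"translation":[0,0,0],"twist":[0,0,0],"grip":-1},{"translation":[0,0,0],"twist":[0,0,0],"grip":-1},{"translation":[0,0,0],"twist":[0,0,0],"grip":-1},{"translation":[0,0,0],"twist":[0,0,0],"grip":-1},{"translation":[0,0,0],"twist":[0,0,0],"grip":-1}]'; cat > st.py <<'E'
from h import *
import sys
s=robot.read_state(); M=R.from_rotvec(s["orientation"]).as_matrix(); P=s["tool_pos"]
print("pos",P.round(4),"yaw_y",np.arctan2(M[1,1],M[0,1]).round(4),"tilt",M[:2,2].round(4),"F",s["force"].round(1),"M",s["wrist_torque"].round(2),"op",round(s["opening"],4))
if len(sys.argv)>2:
    t=np.array([float(sys.argv[1]),float(sys.argv[2]),P[2]]); print("tool shift mm",(M.T@(t-P)*1e3).round(1))
E
python3 st.py .6439 -.2275
```

```text
t: 6.95
tool_pos: [0.6297, -0.2349, 0.146]
orientation: [1.548, 2.717, -0.012]
force: [-0.5, 0.2, -0.9]
opening: 0.0395
pos [ 0.6297 -0.2349  0.146 ] yaw_y 0.535 tilt [ 0.0085 -0.0136] F [-0.5  0.2 -0.9] M [-0.02 -0.15 -0.01] op 0.0395
tool shift mm [-0.8 16.   0. ]
```

```bash
cat >> st.py <<'E'
print("level twist",np.cross([0,0,1],M.T@[0,0,-1]).round(4))
E
python3 st.py .6439 -.2275
```

```text
pos [ 0.6297 -0.2349  0.146 ] yaw_y 0.535 tilt [ 0.0085 -0.0136] F [-0.5  0.2 -0.9] M [-0.02 -0.15 -0.01] op 0.0395
tool shift mm [-0.8 16.   0. ]
level twist [ 0.0004  0.0161 -0.    ]
```

```bash
python3 -m pendant '[{"translation":[-1,8,0],"twist":[0,0.016,0],"grip":-1},{"translation":[0,8,0],"twist":[0,0,0],"grip":-1},{"translation":[0,0,0],"twist":[0,0,0],"grip":-1},{"translation":[0,0,0],"twist":[0,0,0],"grip":-1},{"translation":[0,0,8],"twist":[0,0,0],"grip":-1},{"translation":[0,0,8],"twist":[0,0,0],"grip":-1},{"translation":[0,0,0],"twist":[0,0,0],"grip":-1},{"translation":[0,0,0],"twist":[0,0,0],"grip":-1},{"translation":[0,0,0],"twist":[0,0,0],"grip":-1},{"translation":[0,0,0],"twist":[0,0,0],"grip":-1}]'; python3 st.py .6439 -.2275
python3 - <<'E'
from h import *
o=[]
for n in("top","scene"):
    p,d=robot.read_camera(n); u,v=map(int,proj(n,[.644,-.2275,.115])); print(n,u,v)
    o.append(cv2.resize(p[v-24:v+24,u-32:u+32,::-1],(400,300),interpolation=cv2.INTER_CUBIC))
cv2.imwrite("pics/s3.png",np.hstack(o))
E
```

```text
t: 7.95
tool_pos: [0.6436, -0.2269, 0.1275]
orientation: [-1.556, -2.728, 0.001]
force: [0.2, 0.7, 0.6]
opening: 0.0395
pos [ 0.6436 -0.2269  0.1275] yaw_y 0.5341 tilt [-0.0012 -0.    ] F [0.2 0.7 0.6] M [-0.04 -0.15  0.01] op 0.0395
tool shift mm [-0.6 -0.1 -0. ]
level twist [-0.001  -0.0006  0.    ]
top 351 150
scene 351 190
```

View pics/s3.png

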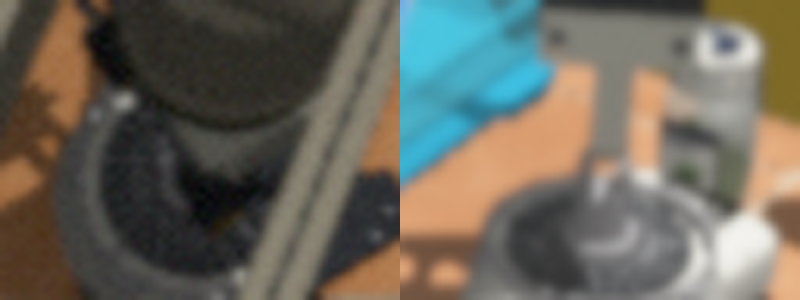

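```bash
python3 -m pendant '[{"translation":[-0.5,0,4],"twist":[0,0,0],"grip":-1},{"translation":[0,0,4],"twist":[0,0,0],"grip":-1},{"translation":[0,0,1],"twist":[0,0,0],"grip":-1},{"translation":[0,0,1],"twist":[0,0,0],"grip":-1},{"translation":[0,0,1],"twist":[0,0,0],"grip":-1},{"translation":[0,0,1],"twist":[0,0,0],"grip":-1},{"translation":[0,0,1],"twist":[0,0,0],"grip":-1},{"translation":[0,0,1],"twist":[0,0,0],"grip":-1},{"translation":[0,0,1],"twist":[0,0,0],"grip":-1},{"translation":[0,0,1],"twist":[0,0,0],"grip":-1}]'; python3 st.py .6439 -.2275
```

```text
t: 9.05
tool_pos: [0.6444, -0.2276, 0.1109]
orientation: [1.556, 2.729, -0.001]
force: [1.2, -0.6, 0.1]
opening: 0.0396
pos [ 0.6444 -0.2276  0.1109] yaw_y 0.5341 tilt [ 0.     -0.0006] F [ 1.2 -0.6  0.1] M [ 0.02 -0.09  0.03] op 0.0396
tool shift mm [ 0.3 -0.3 -0. ]
level twist [-0.0003  0.0005  0.    ]
```

```bash
python3 -m pendant '[{"translation":[0,0,2],"twist":[0,0,0],"grip":-1},{"translation":[0,0,2],"twist":[0,0,0],"grip":-1},{"translation":[0,0,2],"twist":[0,0,0],"grip":-1},{"translation":[0,0,1],"twist":[0,0,0],"grip":-1},{"translation":[0,0,1],"twist":[0,0,0],"grip":-1},{"translation":[0,0,1],"twist":[0,0,0],"grip":-1},{"translation":[0,0,1],"twist":[0,0,0],"grip":-1},{"translation":[0,0,0.7],"twist":[0,0,0],"grip":-1},{"translation":[0,0,0.7],"twist":[0,0,0],"grip":-1},{"translation":[0,0,0.7],"twist":[0,0,0],"grip":-1}]'; python3 st.py .6439 -.2275
```

```text
t: 10.05
tool_pos: [0.6448, -0.2279, 0.0999]
orientation: [1.556, 2.728, -0.001]
force: [-2.8, 1.2, 4.7]
opening: 0.04
pos [ 0.6448 -0.2279  0.0999] yaw_y 0.5342 tilt [ 0.0012 -0.0012] F [-2.8  1.2  4.7] M [0.14 0.27 0.04] op 0.04
tool shift mm [ 0.8 -0.6 -0. ]
level twist [ 0.0004  0.0017 -0.    ]
```

```bash
python3 -m pendant '[{"translation":[0,0,0],"twist":[0,0,0],"grip":-0.05},{"translation":[0,0,0],"twist":[0,0,0],"grip":0.1},{"translation":[0,0,0],"twist":[0,0,0],"grip":0.3},{"translation":[0,0,-15],"twist":[0,0,0],"grip":0.3},{"translation":[0,0,-40],"twist":[0,0,0],"grip":0.5},{"translation":[0,-20,-30],"twist":[0,0,0.14],"grip":1},{"translation":[0,-45,0],"twist":[0,0,0.14],"grip":1},{"translation":[0,-45,0],"twist":[0,0,0.14],"grip":1},{"translation":[0,-45,0],"twist":[0,0,0.05],"grip":1},{"translation":[0,-20,0],"twist":[0,0,0],"grip":1}]'; python3 st.py .4600 -.2382
```

```text
t: 11.05
tool_pos: [0.4754, -0.2729, 0.1929]
orientation: [2.162, 2.27, 0.0]
force: [1.0, 0.7, -0.3]
opening: 0.093
pos [ 0.4754 -0.2729  0.1929] yaw_y 0.0485 tilt [ 0.0049 -0.0046] F [ 1.   0.7 -0.3] M [-0.06 -0.12 -0.  ] op 0.093
tool shift mm [ 35.4 -13.7  -0.2]
level twist [ 0.0047  0.0048 -0.    ]
```

```bash
cat > look.py <<'E'
from h import *
P=[];D=[]
for _ in range(16):
    p,d=robot.read_camera("top"); P.append(p.astype(float)); D.append(np.where((d>0.5)&(d<3),d,np.nan))
p=np.mean(P,0).astype(np.float32); d=np.nanmedian(D,0); C=cloud("top",d); Z=C[...,2]
print((Z[142:164,340:364]*1e3).round().astype(int))
cv2.imwrite("pics/k.png",cv2.resize(cv2.convertScaleAbs(p[140:168,332:370,::-1]),None,fx=16,fy=16,interpolation=cv2.INTER_CUBIC))
np.save("k_p.npy",p);np.save("k_d.npy",d)
E
python3 look.py
```

```text
[[ 58  64  65  65  65  64  65  67  68  66  64  63  64  65  65  65  66  65
   64  66  66  60  58  59]
 [ 65  64  64  67  63  66  66  65  65  66  65  64  66  66  66  66  66  65
   64  64  65  64  65  59]
 [ 62  65  65  64  65  65  64  66  65 109  66  65  66  66  66  64  64  65
   64  65  66  65  66  58]
 [ 65  65  64  64  65  65  65 108 108 108 109  65  66  66  65  64  65  65
   65  64  66  65  65  64]
 [ 64  66  65  64  64  67  64 108 108 108 108 105 109 112  65  65  66  65
   66  65  65  64  64  65]
 [ 64  65  65  66  65  65  65 102 107 106 107 109 111 112 111  65  64  65
   64  65  66  65  65  65]
 [ 64  65  66  63  65  66  64  65 108 109 108 108 107 110 112 110  65  64
   65  65  66  66  65  65]
 [ 65  65  65  67  62  65  67 111 110 108 108 107 109 107 111 111  64  66
   63  65  66  65  64  65]
 [ 64  66  63  65  66  64  70 110 110 104 107 108 106 107 110 111  69  65
   66  65  66  65  66  65]
 [ 66  65  66  64  66  69  69 111 110 109 107 108 108 108 107 110  70  65
   66  65  64  66  65  66]
 [ 64  64  64  66  64  68  68 108 110 111 112 108 108 107 109 110  69  65
   63  64  64  6
[... 422 characters left out ...]
64  65  65  65  67  68  69  70  76  79  80  78 101 108 104  97  65
   65  65  66 608 617 618]
 [ 65  65  63  65  65  65  68  68  68  68  70  70  69  69  97  69  65  65
   65  66 607 617 618 619]
 [ 65  66  63  66  66  65  65  67  70  68  69  70  69  70  67  67  66  65
   65 603 617 618 619 619]
 [ 65  66  65  64  64  64  65  65  66  66  67  66  63  64  64  66  63  65
   67 608 619 620 619 619]
 [ 64  66  65  66  66  65  64  65  66  66  64  65  65  64  65  64  65  67
  606 619 619 619 619 619]
 [ 65  66  65  66  65  66  63  64  64  65  66  66  66  64  66  66  66 601
  617 619 620 620 619 620]
 [ 64  64  65  65  65  64  65  65  66  65  66  65  65  63  66  65  65 607
  619 620 619 619 620 620]]
```

View pics/k.png

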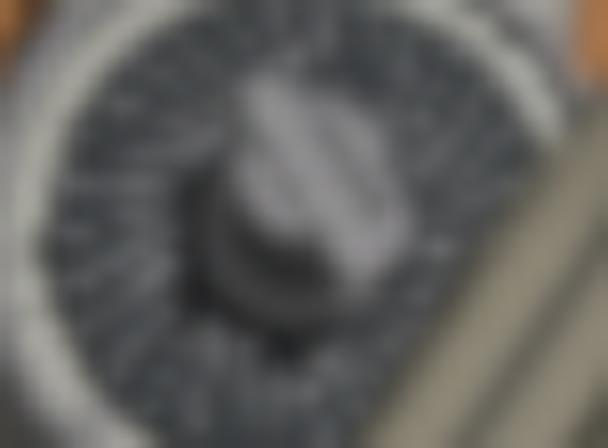

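```bash
python3 - <<'E'
from h import *
d=np.load("k_d.npy"); Z=cloud("top",d)[...,2]; d0=np.load("top_d.npy"); Z0=cloud("top",d0)[...,2]
k=8; r0,c0=138,336
def big(a): return cv2.resize(np.nan_to_num(a[r0:166,c0:362]).astype(np.float32),None,fx=k,fy=k,interpolation=cv2.INTER_LINEAR)
B=big(Z); B0=big(Z0)
v,u=np.mgrid[:B.shape[0],:B.shape[1]]; 
def plane(z): 
    f=lambda a,b: ray("top",(a+.5)/k-.5+c0,(b+.5)/k-.5+r0,z)
    o=f(0,0);x=(f(100,0)-o)/100;y=(f(0,100)-o)/100; return (o+u[...,None]*x+v[...,None]*y)[...,:2]
th=.534; e=np.array([np.cos(th),np.sin(th)]); n=np.array([-e[1],e[0]]); c=np.array([.6441,-.2275])
P=plane(.109)-c; s=P@e*1e3; t=P@n*1e3
nb=cv2.connectedComponents((((B>.09)&(B<.2))).astype(np.uint8))[1]; m=nb==nb[(150-r0)*k,(351-c0)*k]
for lo,hi in((-6,6),(-4,4),(-3,3)):
    a=[s[m&(t>q)&(t<q+1)] for q in range(lo,hi)]
    print([ (round(float(x.min()),1),round(float(x.max()),1)) for x in a if len(x)])
w=m&(abs(s)>14); print("key width centre each end",t[w&(s>0)].mean(),t[w&(s<0)].mean())
# lands in both pictures at .112
for nm,BB,lim in(("before",B0,.103),("after",B,.1096)):
    Q=plane(.112)-c; L=(BB>lim)&(BB<.12)&(np.hypot(*np.moveaxis(Q,-1,0))<.016); print(nm,L.sum(),(Q[L].mean(0)@np.c_[e,n]*1e3).round(2))
Q=plane(.112)-c; L=((B0>.1035)&(B0<.12)&(np.hypot(*np.moveaxis(Q,-1,0))<.016)); q=(Q[L]*1e3)@np.c_[e,n]
for q0 in(7,8,9,10,11): 
    for sg in(1,-1):
        x=q[(q[:,1]*sg>q0)&(q[:,1]*sg<q0+1)]; print(sg*q0,x[:,0].min().round(1) if len(x) else None,x[:,0].max().round(1) if len(x) else None)
print("perp extents",q[:,1].min(),q[:,1].max())
E
```

```text
[(-19.4, 19.7), (-20.6, 19.6), (-22.0, 19.4), (-23.0, 18.8), (-23.2, 18.9), (-23.0, 19.5), (-22.8, 20.1), (-22.2, 20.3), (-22.1, 20.0), (-22.3, 18.2), (-22.9, 16.7), (-22.7, 15.2)]
[(-22.0, 19.4), (-23.0, 18.8), (-23.2, 18.9), (-23.0, 19.5), (-22.8, 20.1), (-22.2, 20.3), (-22.1, 20.0), (-22.3, 18.2)]
[(-23.0, 18.8), (-23.2, 18.9), (-23.0, 19.5), (-22.8, 20.1), (-22.2, 20.3), (-22.1, 20.0)]
key width centre each end -0.8730122590354875 0.6265195907306448
before 1857 [-0.28  1.12]
after 1072 [0.22 1.3 ]
7 -11.2 9.4
-7 -8.9 10.0
8 -10.5 9.1
-8 -7.4 9.3
9 -10.0 7.6
-9 -5.9 8.7
10 -8.5 6.1
-10 -4.1 8.2
11 -7.1 4.6
-11 -2.5 4.6
perp extents -12.596787650928567 13.180649091867274
```

```bash
python3 -m pendant '[{"translation":[17,-7,30],"twist":[0.005,0.005,0],"grip":1},{"translation":[18,-7,30],"twist":[0,0,0],"grip":1},{"translation":[0,0,30],"twist":[0,0,0],"grip":1},{"translation":[0,0,25],"twist":[0,0,0],"grip":1},{"translation":[0,0,0],"twist":[0,0,0],"grip":1},{"translation":[0,0,0],"twist":[0,0,0],"grip":1},{"translation":[0,0,0],"twist":[0,0,0],"grip":1},{"translation":[0,0,0],"twist":[0,0,0],"grip":1},{"translation":[0,0,0],"twist":[0,0,0],"grip":1},{"translation":[0,0,0],"twist":[0,0,0],"grip":1}]'; python3 st.py .4600 -.2382
```

```text
t: 12.85
tool_pos: [0.4662, -0.24, 0.0806]
orientation: [2.157, 2.271, 0.004]
force: [0.3, -0.2, 0.3]
opening: 0.0929
pos [ 0.4662 -0.24    0.0806] yaw_y 0.0515 tilt [ 0.0088 -0.0051] F [ 0.3 -0.2  0.3] M [-0.07 -0.05 -0.01] op 0.0929
tool shift mm [ 2.1 -6.1 -0.1]
level twist [ 0.0085  0.0056 -0.    ]
```

```bash
python3 -m pendant '[{"translation":[2,-6,0],"twist":[0.008,0.006,0],"grip":1},{"translation":[0,0,0],"twist":[0,0,0],"grip":1},{"translation":[0,0,20],"twist":[0,0,0],"grip":1},{"translation":[0,0,20],"twist":[0,0,0],"grip":1},{"translation":[0,0,10],"twist":[0,0,0],"grip":1},{"translation":[0,0,5],"twist":[0,0,0],"grip":1},{"translation":[0,0,0],"twist":[0,0,0],"grip":1},{"translation":[0,0,0],"twist":[0,0,0],"grip":1},{"translation":[0,0,0],"twist":[0,0,0],"grip":1},{"translation":[0,0,0],"twist":[0,0,0],"grip":1}]'; python3 st.py .4600 -.2382
```

```text
t: 13.85
tool_pos: [0.4622, -0.2401, 0.0283]
orientation: [2.16, 2.273, 0.003]
force: [-0.3, 0.2, 0.5]
opening: 0.0929
pos [ 0.4622 -0.2401  0.0283] yaw_y 0.0511 tilt [ 0.0052 -0.0026] F [-0.3  0.2  0.5] M [ 0.01 -0.09 -0.  ] op 0.0929
tool shift mm [ 2.  -2.1 -0. ]
level twist [ 0.0051  0.0029 -0.    ]
```

```bash
python3 -m pendant '[{"translation":[2,-2,4],"twist":[0.005,0.003,0],"grip":1},{"translation":[0,0,0],"twist":[0,0,0],"grip":0.8},{"translation":[0,0,0],"twist":[0,0,0],"grip":0.6},{"translation":[0,0,0],"twist":[0,0,0],"grip":0.4},{"translation":[0,0,0],"twist":[0,0,0],"grip":0.2},{"translation":[0,0,0],"twist":[0,0,0],"grip":0},{"translation":[0,0,0],"twist":[0,0,0],"grip":-0.5},{"translation":[0,0,0],"twist":[0,0,0],"grip":-1},{"translation":[0,0,0],"twist":[0,0,0],"grip":-1},{"translation":[0,0,0],"twist":[0,0,0],"grip":-1}]' 30; python3 st.py .4600 -.2382
```

```text
t: 14.85
tool_pos: [0.4607, -0.2385, 0.0252]
orientation: [2.163, 2.277, 0.001]
force: [-0.1, -0.2, 1.2]
opening: 0.0533
pos [ 0.4607 -0.2385  0.0252] yaw_y 0.0513 tilt [ 0.0013 -0.0008] F [-0.1 -0.2  1.2] M [-0.02 -0.03  0.02] op 0.0533
tool shift mm [ 0.3 -0.7 -0. ]
level twist [ 0.0013  0.0008 -0.    ]
```

```bash
python3 -m pendant '[{"translation":[0,0,-15],"twist":[0,0,0],"grip":-1},{"translation":[0,0,-35],"twist":[0,0,0],"grip":-1},{"translation":[0,0,-35],"twist":[0,0,0],"grip":-1},{"translation":[0,10,-35],"twist":[0,0,0],"grip":-1},{"translation":[0,30,-25],"twist":[0,0,0],"grip":-1},{"translation":[0,40,0],"twist":[0,0,0],"grip":-1},{"translation":[0,40,0],"twist":[0,0,0],"grip":-1},{"translation":[0,30,0],"twist":[0,0,0],"grip":-1},{"translation":[0,0,0],"twist":[0,0,0],"grip":-1},{"translation":[0,0,0],"twist":[0,0,0],"grip":-1}]'; python3 st.py .6440 -.2273
```

```text
t: 15.85
tool_pos: [0.6123, -0.2285, 0.1805]
orientation: [-2.163, -2.274, 0.0]
force: [-0.8, -0.3, -3.4]
opening: 0.0533
pos [ 0.6123 -0.2285  0.1805] yaw_y 0.0498 tilt [-0.0025  0.0023] F [-0.8 -0.3 -3.4] M [ 0.02 -0.08 -0.02] op 0.0533
tool shift mm [-0.4 31.7 -0.1]
level twist [-0.0024 -0.0024  0.    ]
```

```bash
python3 -m pendant '[{"translation":[0,15,0],"twist":[0,0,0],"grip":-1},{"translation":[0,15,0],"twist":[0,0,0],"grip":-1},{"translation":[0,0,0],"twist":[0,0,-0.12],"grip":-1},{"translation":[0,0,0],"twist":[0,0,-0.12],"grip":-1},{"translation":[0,0,0],"twist":[0,0,-0.12],"grip":-1},{"translation":[0,0,0],"twist":[0,0,-0.105],"grip":-1},{"translation":[0,0,10],"twist":[0,0,0],"grip":-1},{"translation":[0,0,10],"twist":[0,0,0],"grip":-1},{"translation":[0,0,0],"twist":[0,0,0],"grip":-1},{"translation":[0,0,0],"twist":[0,0,0],"grip":-1}]'; python3 st.py .6440 -.2273
```

```text
t: 16.85
tool_pos: [0.6337, -0.2278, 0.1609]
orientation: [-1.57, -2.709, 0.002]
force: [0.3, 0.3, -3.3]
opening: 0.0535
pos [ 0.6337 -0.2278  0.1609] yaw_y 0.5205 tilt [-0.0095  0.004 ] F [ 0.3  0.3 -3.3] M [-0.05 -0.07 -0.01] op 0.0535
tool shift mm [-4.7  9.2 -0.1]
level twist [-0.0063 -0.0082  0.    ]
```

```bash
python3 -m pendant '[{"translation":[-4.5,9,0],"twist":[-0.006,-0.008,0],"grip":-1},{"translation":[0,0,0],"twist":[0,0,0],"grip":-1},{"translation":[0,0,0],"twist":[0,0,0],"grip":-1},{"translation":[0,0,8],"twist":[0,0,0],"grip":-1},{"translation":[0,0,8],"twist":[0,0,0],"grip":-1},{"translation":[0,0,0],"twist":[0,0,0],"grip":-1},{"translation":[0,0,0],"twist":[0,0,0],"grip":-1},{"translation":[0,0,0],"twist":[0,0,0],"grip":-1},{"translation":[0,0,0],"twist":[0,0,0],"grip":-1},{"translation":[0,0,0],"twist":[0,0,0],"grip":-1}]'; python3 st.py .6440 -.2273
```

```text
t: 17.85
tool_pos: [0.6446, -0.227, 0.1432]
orientation: [1.578, 2.716, -0.0]
force: [0.1, -0.1, -3.4]
opening: 0.0534
pos [ 0.6446 -0.227   0.1432] yaw_y 0.5181 tilt [-0.     -0.0001] F [ 0.1 -0.1 -3.4] M [-0.02 -0.1  -0.  ] op 0.0534
tool shift mm [ 0.  -0.6  0. ]
level twist [-0.0001  0.0001  0.    ]
```

```bash
python3 -m pendant '[{"translation":[0,-0.6,4],"twist":[0,0,0],"grip":-1},{"translation":[0,0,3],"twist":[0,0,0],"grip":-1},{"translation":[0,0,0],"twist":[0,0,0],"grip":-1},{"translation":[0,0,1],"twist":[0,0,0],"grip":-1},{"translation":[0,0,1],"twist":[0,0,0],"grip":-1},{"translation":[0,0,1],"twist":[0,0,0],"grip":-1},{"translation":[0,0,1],"twist":[0,0,0],"grip":-1},{"translation":[0,0,1],"twist":[0,0,0],"grip":-1},{"translation":[0,0,1],"twist":[0,0,0],"grip":-1},{"translation":[0,0,1],"twist":[0,0,0],"grip":-1}]'; python3 st.py .6440 -.2273
```

```text
t: 18.85
tool_pos: [0.6448, -0.2276, 0.1291]
orientation: [1.577, 2.715, 0.0]
force: [-0.3, -0.8, -2.6]
opening: 0.0539
pos [ 0.6448 -0.2276  0.1291] yaw_y 0.5182 tilt [ 0.002  -0.0008] F [-0.3 -0.8 -2.6] M [-0.07 -0.19 -0.05] op 0.0539
tool shift mm [ 0.7 -0.5 -0. ]
level twist [ 0.0013  0.0017 -0.    ]
```

```bash
python3 -m pendant '[{"translation":[0,0,1],"twist":[0,0,0],"grip":-1},{"translation":[0,0,1],"twist":[0,0,0],"grip":-1},{"translation":[0,0,1],"twist":[0,0,0],"grip":-1},{"translation":[0,0,1],"twist":[0,0,0],"grip":-1},{"translation":[0,0,1],"twist":[0,0,0],"grip":-1},{"translation":[0,0,1],"twist":[0,0,0],"grip":-1},{"translation":[0,0,1],"twist":[0,0,0],"grip":-1},{"translation":[0,0,1],"twist":[0,0,0],"grip":-1},{"translation":[0,0,1],"twist":[0,0,0],"grip":-1},{"translation":[0,0,1],"twist":[0,0,0],"grip":-1}]'; python3 st.py .6440 -.2273
```

```text
t: 19.85
tool_pos: [0.6447, -0.2277, 0.1181]
orientation: [1.577, 2.715, 0.0]
force: [0.1, -0.5, -3.3]
opening: 0.0533
pos [ 0.6447 -0.2277  0.1181] yaw_y 0.5181 tilt [ 0.0018 -0.0009] F [ 0.1 -0.5 -3.3] M [-0.05 -0.18 -0.04] op 0.0533
tool shift mm [ 0.7 -0.4 -0. ]
level twist [ 0.0011  0.0017 -0.    ]
```

```bash
python3 -m pendant '[{"translation":[0,0,2],"twist":[0,0,0],"grip":-1},{"translation":[0,0,2],"twist":[0,0,0],"grip":-1},{"translation":[0,0,2],"twist":[0,0,0],"grip":-1},{"translation":[0,0,2],"twist":[0,0,0],"grip":-1},{"translation":[0,0,2],"twist":[0,0,0],"grip":-1},{"translation":[0,0,2],"twist":[0,0,0],"grip":-1},{"translation":[0,0,2],"twist":[0,0,0],"grip":-1},{"translation":[0,0,2],"twist":[0,0,0],"grip":-1},{"translation":[0,0,2],"twist":[0,0,0],"grip":-1},{"translation":[0,0,2],"twist":[0,0,0],"grip":-1}]'; python3 st.py .6440 -.2273
```

```text
t: 20.85
tool_pos: [0.6449, -0.2276, 0.0964]
orientation: [1.577, 2.714, 0.001]
force: [0.7, 0.2, -3.3]
opening: 0.0533
pos [ 0.6449 -0.2276  0.0964] yaw_y 0.5181 tilt [ 0.0021 -0.0008] F [ 0.7  0.2 -3.3] M [-0.01 -0.17 -0.  ] op 0.0533
tool shift mm [ 0.7 -0.6 -0. ]
level twist [ 0.0014  0.0017 -0.    ]
```

```bash
python3 -m pendant '[{"translation":[0,0,1],"twist":[0,0,0],"grip":-1},{"translation":[0,0,1],"twist":[0,0,0],"grip":-1},{"translation":[0,0,1],"twist":[0,0,0],"grip":-1},{"translation":[0,0,1],"twist":[0,0,0],"grip":-1},{"translation":[0,0,1],"twist":[0,0,0],"grip":-1},{"translation":[0,0,0.7],"twist":[0,0,0],"grip":-1},{"translation":[0,0,0.7],"twist":[0,0,0],"grip":-1},{"translation":[0,0,0.7],"twist":[0,0,0],"grip":-1},{"translation":[0,0,0.7],"twist":[0,0,0],"grip":-1},{"translation":[0,0,0.7],"twist":[0,0,0],"grip":-1}]'; python3 st.py .6440 -.2273
```

```text
t: 21.85
tool_pos: [0.6454, -0.2279, 0.0922]
orientation: [1.576, 2.713, 0.0]
force: [-4.5, 1.6, 5.7]
opening: 0.0535
pos [ 0.6454 -0.2279  0.0922] yaw_y 0.5184 tilt [ 0.0036 -0.0019] F [-4.5  1.6  5.7] M [ 0.27  0.76 -0.  ] op 0.0535
tool shift mm [ 1.2 -0.9 -0. ]
level twist [ 0.0022  0.0034 -0.    ]
```

Seated at exactly the expected height (tip 92.2 mm). Now I release and withdraw.

```bash
python3 -m pendant '[{"translation":[0,0,0],"twist":[0,0,0],"grip":0.2},{"translation":[0,0,0],"twist":[0,0,0],"grip":0.4},{"translation":[0,0,0],"twist":[0,0,0],"grip":0.6},{"translation":[0,0,0],"twist":[0,0,0],"grip":0.8},{"translation":[0,0,-15],"twist":[0,0,0],"grip":0.9},{"translation":[0,0,-40],"twist":[0,0,0],"grip":0.9},{"translation":[0,-10,-40],"twist":[0,0,0],"grip":0.9},{"translation":[0,-45,0],"twist":[0,0,0],"grip":0.9},{"translation":[0,-45,0],"twist":[0,0,0],"grip":0.9},{"translation":[0,-45,0],"twist":[0,0,0],"grip":0.9}]'; python3 -m pendant '[{"translation":[0,-45,0],"twist":[0,0,0],"grip":0.9},{"translation":[0,-30,0],"twist":[0,0,0],"grip":0.9},{"translation":[0,0,0],"twist":[0,0,0],"grip":0.9},{"translation":[0,0,0],"twist":[0,0,0],"grip":0.9},{"translation":[0,0,0],"twist":[0,0,0],"grip":0.9},{"translation":[0,0,0],"twist":[0,0,0],"grip":0.9},{"translation":[0,0,0],"twist":[0,0,0],"grip":0.9},{"translation":[0,0,0],"twist":[0,0,0],"grip":0.9},{"translation":[0,0,0],"twist":[0,0,0],"grip":0.9},{"translation":[0,0,0],"twist":[0,0,0],"grip":0.9}]'; python3 look.py; python3 st.py
```

```text
t: 22.85
tool_pos: [0.5212, -0.2992, 0.1958]
orientation: [1.562, 2.712, 0.001]
force: [0.7, -0.5, 0.2]
opening: 0.0884
t: 23.85
tool_pos: [0.4547, -0.3394, 0.2027]
orientation: [1.558, 2.705, -0.002]
force: [-0.9, -0.4, 0.4]
opening: 0.0886
[[ 59  64  64  65  65  66  65 115 115 115 114 115 115 115 113 115 114  63
   65  64  64  58  58  59]
 [ 64  65  65  65  65 114 116 116 114 108 114 115 117 116 114 115 115 115
  115  65  65  64  63  60]
 [ 66  66  65  79 114 116 114 109 102 108 114 115 114 115 114 114 114 115
  115 112  65  64  66  58]
 [ 64  64  78  80 114 114 106  97 109 107 107 114 114 114 115 115 115 115
  115 115  80  66  66  64]
 [ 64  65  81 114 114 114 115 107 106 107 108 106 110 111 110 115 114 115
  115 115 116  66  65  65]
 [ 64  81  81 117 114 113 117 106 107 108 108 107 111 111 112 108 115 114
  115 114 115  79  64  63]
 [ 72  81 114 114 114 115 115 106 109 106 110 109 107 111 111 111 112 114
  115 113 116 115  66  64]
 [ 78  81 114 116 115 114 116 110 111 108 107 108 108 107 111 112 103 115
  116 115 114 113  80  63]
 [ 80  81 115 115 114 116 116 110 109 108 106 107 
[... 818 characters left out ...]
5 113 114 112
   98  82  81  79  75  65]
 [ 65  78  82  82  82  92 102 106 111 114 114 116 113 115 113 110 105  96
   81  82  82  80  66  64]
 [ 65  74  80  83  82  81  87  94 100 102 104 107 107 105 101  98  90  83
   82  82  79  74  65  65]
 [ 65  65  75  80  81  81  81  84  86  91  94  94  94  92  88  83  81  81
   82  80  78  64  64  64]
 [ 63  65  66  79  81  79  82  83  81  81  82  79  82  83  82  82  82  81
   79  79  66  67  65  65]
 [ 63  64  67  65  74  77  78  80  83  82  83  81  80  81  82  80  80  79
   75  64  66  64  65  66]]
pos [ 0.4544 -0.3397  0.2029] yaw_y 0.525 tilt [ 0.0166 -0.0116] F [ 0.2  0.5 -0.4] M [ 0.01 -0.11  0.  ] op 0.0885
level twist [ 0.0086  0.0183 -0.    ]
```

View pics/k.png

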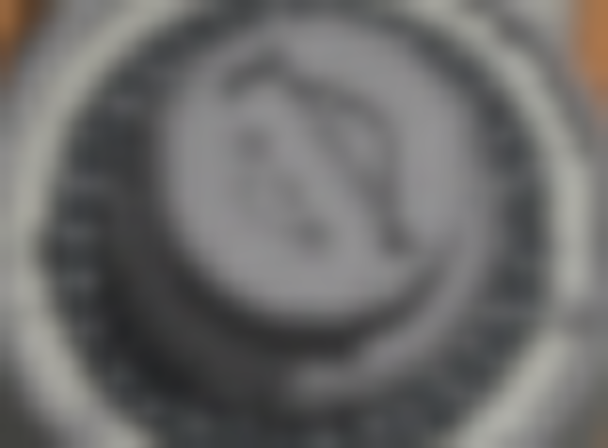

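The picture shows the burr round the shaft with the key lying in both keyways. Burr top, key and shaft end read 115, 108 and 111 mm, against 116, 109 and 112 expected with this camera's −1 mm bias.

```bash
python3 -c "
from plant import robot
print(robot.close_job())"
```

```text
the job is handed in; nothing more can be done
None
```

The key is down in the shaft's slot, the burr is home over it on the shoulder and released, and I handed the job in at about 25 s of the 72 s allowed. `close_job` reports no verdict, so success rests on my own checks below.

- **Key:** I gripped it by its ends, turned it to the measured slot angle (about 0.53 rad) and lowered it in small steps. It went in with no more than about 5 N at the readings between moves and stopped at the expected height. The depth camera then read its top at 108 mm. That agrees with the 109 mm expected, since this camera reads about 1 mm low.
- **Burr:** I gripped it by the neck, turned its keyways to the key and slid it down freely. It seated with the tool tip at 92.2 mm, exactly as predicted, with about 6 N at the end. After release, its top read a level 115 mm (116 expected with the same bias), with the key visible in both keyways.
- **Less certain:** the image estimates of the slot angle ranged from about 0.49 to 0.59 rad. The shaft centre from the camera differed by about 1 mm from where the tool ended. Both stayed within the clearances and the insertion met no resistance. The arm only reports force at the end of each one-second move, so I did not see peaks in between.
- **Not checked:** I did not re-measure the teaspoon, cup, shaker, saucer or brush afterwards. The arm's path was meant to stay clear of them, and none of the force readings showed an unexpected contact.

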